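# Shut down the label press

## Robot

A 7-joint arm with a two-finger parallel gripper is mounted at the origin on a cart in front of the work surface, level with it; the furniture and walls round the work are solid. World frame = base frame: x ahead of the robot, y to its left, z up, the work surface at z = 0. Lengths are in m, angles in rad, forces in N, time in s.
With the tool pointing down it reaches from about 0.4 to 0.85 m from the base axis. Payload 10.4 kg.
Tool frame: the origin (TCP) lies on the centre line of the jaws, within the pads' length; the fingertips stand 17 mm ahead of it and the grasp point (between the pads) lies 2 mm behind it; z points along the fingers, y is the line along which they close (so a half turn about z gives the same grasp; the last joint's range is limited). The gripper opens to 85 mm and grips with 20 to 120 N. Pads are 22 mm wide; open, the fingers measure 114 mm over their backs; the gripper's body (76 mm by 85 mm) begins 54 mm behind the grasp point. The pads swing forward as they close: fully open they stand 13 mm farther back than shut.
Start: joints at [-1.172, 0.332, -0.065, 1.46, 0.022, 1.35, -0.088], TCP at [0.256, 0.57, 0.22] pointing down, gripper open.
Joint ranges: [-2.6, 2.6], [-0.5, 2.12], [-1.47, 1.34], [0.16, 2.42], [-1.27, 4.41], [0.06, 2.06], [-2.6, 2.6]. Speed limits (rad/s): [2.22, 2.22, 2.79, 2.79, 3.14, 3.14, 3.14].

## Interface

Orientations are given as a unit quaternion [x, y, z, w].
In Python, from workcell import sensors, imaging, order, spotter gives the robot as it stands. The module is installed in compiled form; this text tells all that it offers.
- The arm moves only by the shell command python3 -m inch 'ROWS' [FORCE]. ROWS is JSON, a list that holds one entry, the list of rows, each a list of 7 numbers: the shift along the tool's x, y, z in m, then the turn, a rotation vector about the tool's x, y, z in rad, then the closure, from -1 (fully open) to 1 (shut). In form: [[[x, y, z, ax, ay, az, hand], ...]]. A call has 1 to 10 rows; each row is the pose to reach, as a shift and turn from the pose commanded when the call began, along the tool's axes at that moment; what a row does not reach only later rows make up. A row lasts 1/10 s, in which the tool goes at most 50 mm and 8.59 degrees, less where a joint would pass 70% of its speed; a pose out of reach is approached as far as the arm can. A call with a gripper value outside its range is refused whole. The fingers move at their own pace and stop on an object; FORCE is the grip in N (left out, the last holds). Time passes only in rows, so rows that repeat a pose let the fingers close. It gives the time, the measured TCP pose, the force, the opening and the grip force at its end, in the units of the state.
- sensors.get_obs(): the state, without advancing time (a new reading comes with each control period).
- imaging.camera(name): name is "side" or "top" or "wrist"; returns the picture (420x560x3 uint8, blue, green, red); there is no depth.
- imaging.calibration(name): a dict with "mtx" (3x3 intrinsics, pixels), "D" ([k1, k2, p1, p2, k3] as OpenCV has them; the pictures are not rectified), "R" (3x3) and "t" (3): a world point X has camera coordinates R X + t; the wrist camera has in their place "tool_from_camera" (4x4, takes a point from camera to tool coordinates, whose origin is the TCP and whose axes are the flange's). Camera axes: x right, y down, z forward; pixel columns grow to the right and rows downward; lengths in m; the calibration is good to about 2 mm. A picture is of the moment at which its call begins: read the wrist's pose just before it. calibration takes no time and is no camera call.
- order.hand_in(): hands the job in; it is judged then, once.
Trained networks look in the newest picture that a camera, given by its name, has taken for a name from the list of things; names that differ only in an ending like _2 or _b are one class to them, and where a whole thing is asked for, a point or a joint stands for the part that bears it (a point fixed in the world has none). Each returns a list of dicts, best first, with "conf" (0 to 1); they miss things now and then, are a little off and sometimes report something else, mostly with a low value. They report only what shows in the picture. A call takes as long as a camera call.
- spotter.look_for(label, camera): "pixel" ([column, row] in pixels, amid what is visible of it).
The state is a dict: "clock": time; "joint_pos": joint angles; "joint_velocities": joint speeds; "tau": joint torques, N m; "position": TCP position; "ee_rot": TCP orientation; "ft_force": force on the tool from outside, world axes, zero at the start; "torque": the same for the moment, N m; "grip_width": opening from 0.0 (shut) to 1.0 (fully open); "grasp_force": force on a finger pad.
Only numpy, scipy, OpenCV 4.12 (cv2) and the standard library are available. Lean on these libraries where they do the work, as an engineer would, in place of code of your own. Each camera call takes 0.05 s, during which the arm holds its last target. There are 200 camera calls.

## Task

Shut down the heat-seal label press on the counter for the night. First turn the main switch on its sloping front panel from on (pointer to the line mark) fully round to off (pointer to the ring mark), then wind the handwheel on top anticlockwise (a good half turn, letting go and taking hold again) until the pressing plate stands at least 10 mm clear of the rubber pad. Leave the other things on the counter where they are.

Things in the scene. Friction and masses are not known exactly. Their poses are not given: they have to be found in the camera images.
- press: Grey C-frame label press fixed on the counter, 275 long (x), 150 wide, 165 tall without its handwheel. Origin on the counter under the screw's axis; x points away from the operator, y left, z up. The front 100 mm is a control panel sloping 30 degrees, rising away from the operator. Behind it a black rubber pad, over that the pressing plate, then the head arm with screw and handwheel.
- switch_grip (a point): Middle of the main switch's black bar grip, on its axis, 26 mm above the sloping panel. Bar 78 long, 14 wide, from 12 to 38 mm above the panel (collar below it 48 across, 13 high; clear lamp 7 high 73 mm away). White line on its top: pointer end. x along the bar to the pointer, y across it, z out of the panel on the axis (30 degrees from vertical, leaning to the operator).
- main_switch (a joint): Angle of the main switch, rad: 0 = on (pointer straight up the slope, at the line mark), 1.047 = off (pointer at the ring mark, 60 degrees left of straight up the slope). It grows anticlockwise, seen from outside. A spring inside presses it home at both ends: it resists with about 0.2 N m until midway, then snaps over by itself. Stops at both ends.
- wheel_grip (a point): Middle of the handwheel: solid black disc, 62 across, rim 20 high, ribbed edge, small hub 4 mm above the rim. Point on the vertical screw axis at mid-height of the rim (208 mm above the counter with the plate down); it rises with the wheel. z up, x to a white dot on the rim. Free for 25 mm under the rim round the screw's 42 mm boss.
- handwheel (a joint): Angle of the handwheel, rad, grows anticlockwise seen from above, 0 to 6.28 (stops). Friction about 0.1 N m, stays where it is left. Wheel and screw rise 20 mm a turn (3.2 mm a rad) as it grows.
- plate (a joint): Height of the pressing plate above the rubber pad, m: 0 = pressed down, 0.020 = fully up. Always 0.00318 x the handwheel's angle.
- mouse: Black computer mouse, 110 x 62 x 37, loose; origin at the middle of its underside.
- stapler: Red and black desk stapler, 150 x 40 x 45, loose; origin at the middle of its underside.
- tape_measure: Round yellow tape measure, 69 x 58 x 22, lying loose left of the press; origin at the middle of its underside.
- ink_pad: Blue stamp pad with its lid shut, 64 x 92 x 16, lying loose; origin at the middle of its underside.
- marker: Black and white marker pen, 135 long, 16 thick, lying loose in front; origin at the middle of its underside.
- order_pad: Pad of order slips, 130 x 85 x 12, lying loose; origin at the middle of its underside.

How it is judged:
By the outcome, as a careful person would: the job done as asked, in the order asked, and still so for the second after the job is handed in, with the robot touching nothing.
It also fails if it takes over 61 s, if anything falls off the work surface, if the arm or the gripper's body presses on something with over 40 N, if the wrist force passes 120 N, or if a joint passes its speed limit or range.

## Working session

There is one attempt and no reset: what is moved stays moved. The work goes in short steps, Python scripts to look and compute and a shell command to move; the robot and the scene stay as the last step left them, time stands still between calls to the robot, and variables do not carry over. Pictures are saved under pics/ and viewed, at most 12 in all, crops included, and the job is handed in when it is done.

```bash
mkdir -p pics; cat > h.py <<'E'
import numpy as np, cv2, json
from workcell import sensors, imaging, order, spotter
from scipy.spatial.transform import Rotation as Ro
def snap(cam,fn=None):
    o=sensors.get_obs(); im=imaging.camera(cam)
    if fn: cv2.imwrite('pics/'+fn,im)
    return o,im
def ray(cam,px,o=None):
    c=imaging.calibration(cam)
    u=cv2.undistortPoints(np.array([[px]],float),np.array(c['mtx']),np.array(c['D']))[0,0]
    d=np.array([u[0],u[1],1.])
    if cam=='wrist':
        T=np.array(c['tool_from_camera']);R=Ro.from_quat(o['ee_rot']).as_matrix()
        return R@T[:3,3]+np.array(o['position']), R@T[:3,:3]@d
    R=np.array(c['R']);t=np.array(c['t'])
    return -R.T@t, R.T@d
def tri(rays):
    A=np.zeros((3,3));b=np.zeros(3)
    for p,d in rays:
        d=d/np.linalg.norm(d);P=np.eye(3)-np.outer(d,d);A+=P;b+=P@p
    x=np.linalg.solve(A,b)
    return x,[float(np.linalg.norm((np.eye(3)-np.outer(d,d)/(d@d))@(x-p))) for p,d in rays]
def onz(r,z): return r[0]+r[1]*(z-r[0][2])/r[1][2]
def proj(cam,X,o=None):
    c=imaging.calibration(cam)
    if cam=='wrist':
        T=np.eye(4);T[:3,:3]=Ro.from_quat(o['ee_rot']).as_matrix();T[:3,3]=o['position']
        M=np.linalg.inv(T@np.array(c['tool_from_camera']));R,t=M[:3,:3],M[:3,3]
    else: R,t=np.array(c['R']),np.array(c['t'])
    return cv2.projectPoints(np.atleast_2d(np.array(X,float)),cv2.Rodrigues(R)[0],t,np.array(c['mtx']),np.array(c['D']))[0][:,0]
E
python3 - <<'E'
from h import *
o,_=snap('top','top0.png');snap('side','side0.png');snap('wrist','wrist0.png')
print(o)
for c in ['top','side','wrist']:
    for l in ['switch_grip','wheel_grip']:
        print(c,l,spotter.look_for(l,c)[:2])
R={}
for l in ['mouse','stapler','tape_measure','ink_pad','marker','order_pad','press']:
    print(l,[(r['pixel'],r['conf'],onz(ray('top',r['pixel']),0.02).round(3)) for r in spotter.look_for(l,'top')[:2]])
a=cv2.imread('pics/top0.png');b=cv2.imread('pics/side0.png')
E
```

```text
{'clock': 0.0, 'joint_pos': array([-1.1716017 ,  0.33290049, -0.06469182,  1.46094213,  0.02157373,
        1.34990224, -0.08850991]), 'joint_velocities': array([-0.00076836, -0.00089425, -0.00124599, -0.0004585 , -0.00056374,
       -0.00089181, -0.00040133]), 'tau': array([-2.42838769e-04, -6.25447369e+01,  4.88630659e-02, -3.91602480e+01,
        1.62082678e-02,  1.01179158e-02,  5.89277533e-06]), 'position': array([0.25571459, 0.56986156, 0.21959766]), 'ee_rot': array([ 2.09338536e-01,  9.77842956e-01, -7.17170637e-04, -1.30855557e-04]), 'ft_force': array([ 0.29142298,  0.08984774, -0.2731653 ]), 'torque': array([ 0.08263585, -0.00158292,  0.00809537]), 'grasp_force': 0.0, 'grip_width': 1.0045304393784085}
top switch_grip []
top wheel_grip [{'pixel': [259.7, 160.3], 'conf': 0.86}, {'pixel': [255.4, 159.0], 'conf': 0.36}]
side switch_grip [{'pixel': [297.0, 242.9], 'conf': 0.84}]
side wheel_grip [{'pixel': [234.2, 181.2], 'conf': 0.58}]
wrist switch_grip []
wrist wheel_grip []
mouse [([376.7, 283.9], 0.58, array([ 0.396, -0.107,  0.02 ]))]
stapler [([173.0, 280.7], 0.62, array([0.378, 0.393, 0.02 ]))]
tape_measure []
ink_pad [([260.3, 159.9], 0.61, array([0.782, 0.206, 0.02 ]))]
marker []
order_pad [([160.3, 255.9], 0.67, array([0.446, 0.437, 0.02 ]))]
press [([255.5, 160.4], 0.69, array([0.78 , 0.219, 0.02 ])), ([170.1, 280.7], 0.62, array([0.377, 0.4  , 0.02 ]))]
```

View pics/top0.png

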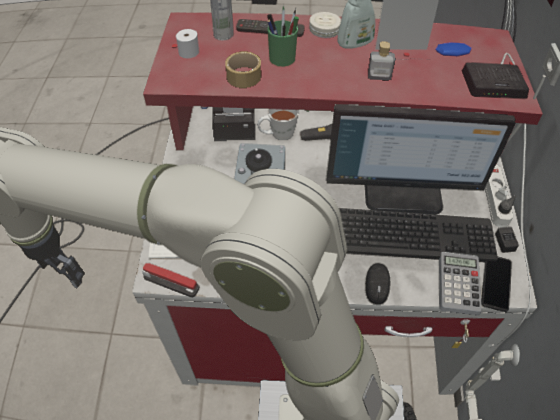

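View pics/side0.png

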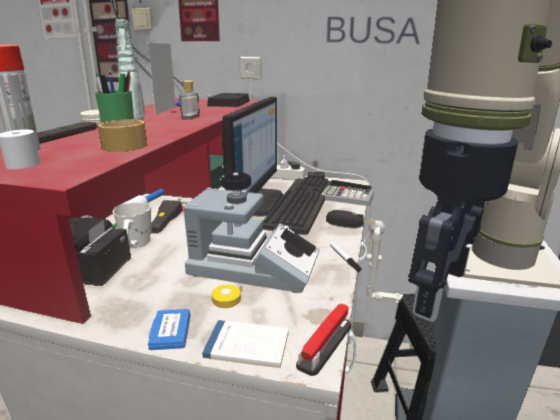

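Top: the wheel is at (260,160) and the arm hides the switch. Side: the wheel is at (236,181), the black switch bar at (297,243), the tape at (227,295), and the marker at (345,257) in front of the panel.

```bash
python3 - <<'E'
from h import *
rt,rs=ray('top',[259.7,159.5]),ray('side',[236,181])
w,e=tri([rt,rs]);print('wheel',w,e)
r=ray('side',[297,243]);print('switch side ray at z .08..',onz(r,.08),onz(r,.1))
for n,p in dict(tape=[227,295],ink=[170,328],order=[247,342],stapler=[325,338],marker=[345,257],mouse=[345,218]).items(): print(n,onz(ray('side',p),.015).round(3))
# shelf edge
for p in [[146,104],[526,122],[400,116]]: print(onz(ray('top',p),.3).round(3))
print(np.array(imaging.calibration('wrist')['tool_from_camera']).round(3), imaging.calibration('wrist')['mtx'])
print(Ro.from_quat(sensors.get_obs()['ee_rot']).as_matrix().round(3))
E
```

```text
wheel [0.61656932 0.19120836 0.20643815] [0.0011109914772465116, 0.0011109914772467282]
switch side ray at z .08.. [0.48017767 0.19791878 0.08      ] [0.47269372 0.23517398 0.1       ]
tape [0.593 0.328 0.015]
ink [0.653 0.446 0.015]
order [0.512 0.445 0.015]
stapler [0.386 0.403 0.015]
marker [0.381 0.118 0.015]
mouse [ 0.403 -0.108  0.015]
[0.702 0.472 0.3  ]
[ 0.702 -0.459  0.3  ]
[ 0.692 -0.138  0.3  ]
[[ 0.    -0.951 -0.308  0.078]
 [ 1.     0.    -0.     0.001]
 [ 0.    -0.308  0.951 -0.155]
 [ 0.     0.     0.     1.   ]] [[313.53160218   0.         281.2046126 ]
 [  0.         313.53160218 210.39228817]
 [  0.           0.           1.        ]]
[[-0.912  0.409  0.   ]
 [ 0.409  0.912  0.   ]
 [ 0.     0.    -1.   ]]
```

```bash
python3 -m inch '[[[0,0,-0.05,0,0,0,-1],[0,0,-0.1,0,0,0,-1],[-0.03,-0.03,-0.14,0,0,0,-1],[-0.337,-0.254,-0.14,0,0,-0.422,-1],[-0.337,-0.254,-0.14,0,0,-0.422,-1],[-0.337,-0.254,-0.14,0,0,-0.422,-1],[-0.337,-0.254,-0.14,0,0,-0.422,-1],[-0.337,-0.254,-0.14,0,0,-0.422,-1],[-0.337,-0.254,-0.14,0,0,-0.422,-1],[-0.337,-0.254,-0.14,0,0,-0.422,-1]]]'
python3 -m inch '[[[-0.03,-0.02,0,0,0,0,-1],[-0.03,-0.02,0,0,0,0,-1],[0,0,0,0,0,0,-1],[0,0,0,0,0,0,-1]]]'
python3 - <<'E'
from h import *
o,_=snap('wrist','w1.png');print(o['clock'],o['position'],Ro.from_quat(o['ee_rot']).as_matrix().round(3),o['joint_pos'].round(3))
print(spotter.look_for('switch_grip','wrist'),spotter.look_for('wheel_grip','wrist'))
print(proj('wrist',[.617,.191,.206],o))
E
```

```text
clock: 1.8
position: [0.4411, 0.2318, 0.3602]
ee_rot: [-0.0, 1.0, 0.0, 0.0]
ft_force: [2.0, 1.5, -0.0]
grip_width: 1.006
grasp_force: 0.0
clock: 2.2
position: [0.4377, 0.2369, 0.3601]
ee_rot: [-0.003, 1.0, 0.001, -0.0]
ft_force: [1.3, 0.3, 0.1]
grip_width: 1.004
grasp_force: 0.0
2.2 [0.43767305 0.2369444  0.36007752] [[-1.    -0.005 -0.001]
 [-0.005  1.     0.002]
 [ 0.001  0.002 -1.   ]] [-0.758  0.004  0.172  1.552 -0.002  1.586  0.99 ]
[{'pixel': [249.6, 199.3], 'conf': 0.57}] [{'pixel': [241.4, 334.1], 'conf': 0.92}]
[[241.64731912 334.68524444]]
```

View pics/w1.png

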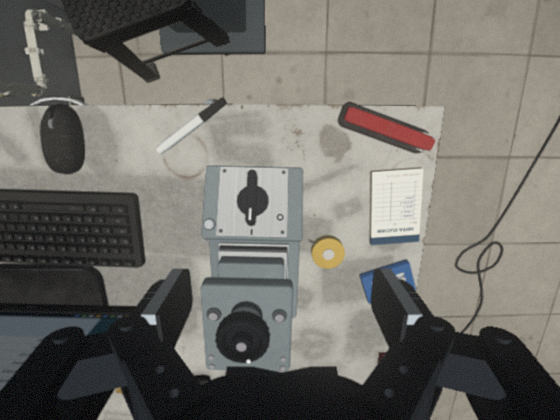

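Wrist view: the switch bar is at (252,201) with its pointer end at (251,214). The line mark is at (251,231) and the ring mark at (280,217). The wheel is at (243,334) and the tape at (328,252). The wheel estimate projects right on.

```bash
python3 - <<'E'
from h import *
o=sensors.get_obs()
a=ray('wrist',[252,201],o);b=ray('side',[297,242])
s,e=tri([a,b]);print('switch',s,e)
print('ends',[onz(ray('wrist',p,o),z).round(4) for p,z in [([251.5,176],.065),([251,222],.1)]])
for p,z in [([207,168],.02),([302,168],.02),([204,239],.07),([299,241],.07)]: print(onz(ray('wrist',p,o),z).round(4))
print('shelf?',onz(ray('top',[400,116]),.25).round(3),onz(ray('top',[400,95]),.28).round(3))
E
```

```text
switch [0.48544933 0.19213147 0.08036991] [0.004184273632527615, 0.004184273632527676]
ends [array([0.4563, 0.191 , 0.065 ]), array([0.5149, 0.1918, 0.1   ])]
[0.4527 0.116  0.02  ]
[0.4526 0.2674 0.02  ]
[0.5539 0.1154 0.07  ]
[0.557  0.2619 0.07  ]
shelf? [ 0.746 -0.152  0.25 ] [ 0.791 -0.151  0.28 ]
```

```bash
python3 -m inch '[[[0.017,-0.045,0.05,0,-0.13,0,-1],[0.017,-0.045,0.1,0,-0.26,0,-1],[0.017,-0.045,0.15,0,-0.4,0,-1],[0.017,-0.045,0.165,0,-0.5236,0,-1],[0.017,-0.045,0.165,0,-0.5236,0,-1],[0.017,-0.045,0.165,0,-0.5236,0,-1],[0.017,-0.045,0.165,0,-0.5236,0,-1]]]'
python3 - <<'E'
from h import *
o,_=snap('wrist','w2.png');print(o['clock'],o['position'],Ro.from_quat(o['ee_rot']).as_matrix().round(3),o['joint_pos'].round(3))
print(spotter.look_for('switch_grip','wrist'))
print(proj('wrist',[[.4855,.1915,.082],[.617,.191,.206]],o))
E
```

```text
clock: 3.05
position: [0.4254, 0.1901, 0.198]
ee_rot: [0.001, 0.966, 0.002, 0.26]
ft_force: [0.5, 0.6, 1.5]
grip_width: 1.001
grasp_force: 0.0
3.05 [0.42544211 0.19011485 0.19796934] [[-0.865  0.001  0.502]
 [ 0.002  1.     0.003]
 [-0.502  0.003 -0.865]] [-0.736 -0.333 -0.052  2.276  0.461  0.864  0.537]
[{'pixel': [283.7, 187.1], 'conf': 0.92}]
[[281.99216364 188.32982552]
 [281.90129311 371.43846436]]
```

View pics/w2.png

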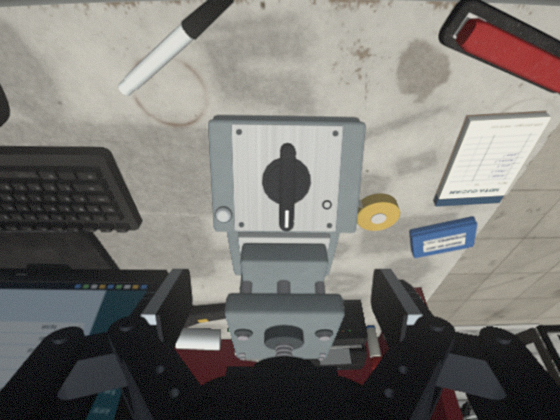

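The bar runs (288,144)–(287,230), straight up the slope. The panel edges are symmetric about it, so yaw is about 0. The tape is at (378,212), clear of the panel.

```bash
python3 - <<'E'
from h import *
o=sensors.get_obs()
R1=np.array([[-1,-.005,-.001],[-.005,1,.002],[.001,.002,-1]])
o1=dict(position=[.43767305,.2369444,.36007752],ee_rot=Ro.from_matrix(R1).as_quat())
P=[]
for p1,p2 in [([251.3,170.5],[288,144]),([250.8,225],[287,230]),]:
    x,e=tri([ray('wrist',p1,o1),ray('wrist',p2,o)]);print(x.round(4),np.round(e,4));P.append(x)
x,e=tri([ray('wrist',[251.5,200],o1),ray('wrist',[287.5,187],o),ray('side',[297,242])]);print(x,np.round(e,4))
x,e=tri([ray('wrist',[243,334],o1),ray('top',[259.7,159.5]),ray('side',[236,181])]);print('wheel',x,np.round(e,4))
n=np.array([-.5,0,.866]);u=np.array([.866,0,.5])
# plane through press front; bar top centre by intersect rays at 38mm: use panel corner ray spacing
for h in np.arange(.03,.1,.01): pass
R=Ro.from_quat(o['ee_rot']).as_matrix()
# bar length gives depth: 78mm between ends px
a,b=ray('wrist',[288,144],o),ray('wrist',[287,230],o)
da,db=R.T@a[1],R.T@b[1]; da/=da[2];db/=db[2]
dep=.078/abs(da[0]-db[0]); cam=R.T@(a[0]-o['position'])
print('tool-frame bar top mid',cam+dep*(da+db)/2, 'world',o['position']+R@(cam+dep*(da+db)/2))
E
```

```text
[0.4444 0.196  0.07  ] [0.0009 0.0009]
[0.5129 0.1963 0.1098] [0. 0.]
[0.48282836 0.19617043 0.08241747] [0.0021 0.0007 0.0024]
wheel [0.61611933 0.19202644 0.20640816] [0.0011 0.0017 0.0008]
tool-frame bar top mid [0.00964031 0.00584489 0.11508447] world [0.4749406  0.19641699 0.09356365]
```

```bash
python3 -m inch '[[[0.009,0.006,0.03,0,0,0,-1],[0.009,0.006,0.06,0,0,0,-1],[0.009,0.006,0.09,0,0,0,-1],[0.009,0.006,0.11,0,0,0,-1],[0.009,0.006,0.121,0,0,0,-1],[0.009,0.006,0.121,0,0,0,-1],[0.009,0.006,0.121,0,0,0,-1]]]' 50
python3 -m inch '[[[0,0,0,0,0,0,-0.4],[0,0,0,0,0,0,0],[0,0,0,0,0,0,0.4],[0,0,0,0,0,0,1],[0,0,0,0,0,0,1],[0,0,0,0,0,0,1],[0,0,0,0,0,0,1],[0,0,0,0,0,0,1]]]' 50
python3 - <<'E'
from h import *
o,_=snap('side','s3.png');_,w=snap('wrist');s=cv2.imread('pics/s3.png')
cv2.imwrite('pics/c3.png',np.hstack([cv2.resize(s[170:310,160:360],(400,280)),cv2.resize(w,(373,280))]))
print(o['joint_pos'].round(3),o['torque'])
E
```

```text
clock: 3.85
position: [0.4768, 0.1954, 0.0867]
ee_rot: [0.0, 0.966, 0.0, 0.259]
ft_force: [-0.0, -0.5, 0.2]
grip_width: 0.994
grasp_force: 0.0
clock: 4.65
position: [0.4762, 0.1945, 0.0856]
ee_rot: [0.0, 0.966, -0.0, 0.259]
ft_force: [-2.6, -3.4, 4.6]
grip_width: 0.002
grasp_force: 3.1
[-0.675 -0.048 -0.03   2.315  0.655  0.559  0.359] [-0.68205948  0.56621688 -0.41537241]
```

View pics/c3.png

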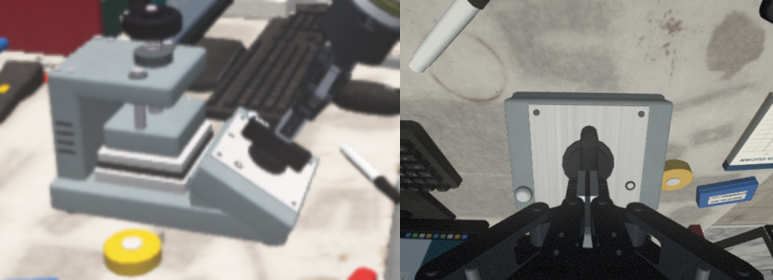

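The fingers shut fully (width 0.002) with little force, so they missed the bar. I'll zoom in to see why.

```bash
python3 - <<'E'
from h import *
o,w=snap('wrist','w4.png');s=cv2.imread('pics/s3.png')
cv2.imwrite('pics/c4.png',np.hstack([cv2.resize(s[205:285,250:350],(400,320),interpolation=3),cv2.resize(w[170:400,200:360],(400,575),interpolation=3)[:320]]))
print(spotter.look_for('switch_grip','wrist'))
R=Ro.from_quat(o['ee_rot']).as_matrix();p=o['position']
print('tips',[proj('wrist',p+R@np.array([0,0,z]),o) for z in(0,.017)],[proj('side',p+R@np.array([0,0,z])) for z in(0,.017)], 'est grip',proj('wrist',[.483,.196,.081],o),proj('side',[.483,.196,.081]))
E
```

```text
[{'pixel': [281.6, 238.5], 'conf': 0.94}]
tips [array([[280.65603283, 257.48759425]]), array([[280.70350587, 244.60963872]])] [array([[299.194332  , 240.16671972]]), array([[295.18560426, 245.7683612 ]])] est grip [[283.3127124  257.28555726]] [[295.91045442 242.02885729]]
```

View pics/c4.png

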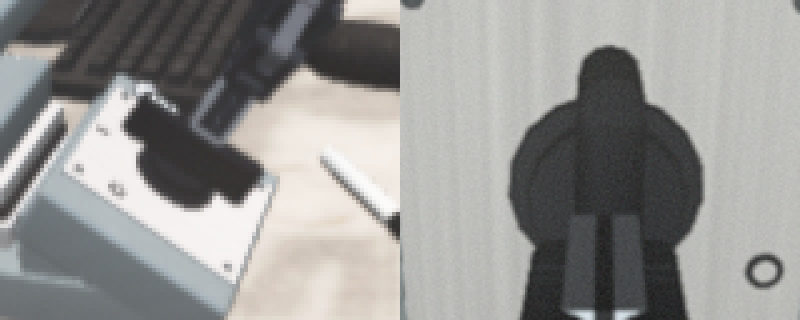

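```bash
python3 -m inch '[[[0,0,-0.01,0,0,0,-1],[0,0,-0.01,0,0,0,-1],[0,0,-0.01,0,0,0,-1],[0,0,-0.01,0,0,0,-1],[0,0,-0.01,0,0,0,-1],[0,0.001,0.005,0,0,0,-1],[0,0.001,0.012,0,0,0,-1],[0,0.001,0.018,0,0,0,-1],[0,0.001,0.018,0,0,0,-1]]]' 50
python3 -m inch '[[[0,0,0,0,0,0,-0.4],[0,0,0,0,0,0,0],[0,0,0,0,0,0,0.4],[0,0,0,0,0,0,1],[0,0,0,0,0,0,1],[0,0,0,0,0,0,1],[0,0,0,0,0,0,1]]]' 50
python3 - <<'E'
from h import *
o,w=snap('wrist');_,s=snap('side')
cv2.imwrite('pics/c5.png',np.hstack([cv2.resize(s[205:285,250:350],(400,320),interpolation=3),cv2.resize(w[170:298,200:360],(400,320),interpolation=3)]))
print(o['joint_pos'].round(3),o['torque'])
E
```

```text
clock: 5.75
position: [0.485, 0.1954, 0.0691]
ee_rot: [-0.0, 0.966, -0.0, 0.258]
ft_force: [-0.1, 1.0, 0.0]
grip_width: 0.998
grasp_force: 0.0
clock: 6.45
position: [0.4851, 0.1953, 0.0703]
ee_rot: [0.0, 0.966, -0.0, 0.259]
ft_force: [-7.0, -2.1, 9.1]
grip_width: 0.148
grasp_force: 48.6
[-6.670e-01  1.000e-03 -2.400e-02  2.309e+00  6.980e-01  5.200e-01
  3.190e-01] [-0.69177371  0.83181043 -0.58284892]
```

View pics/c5.png

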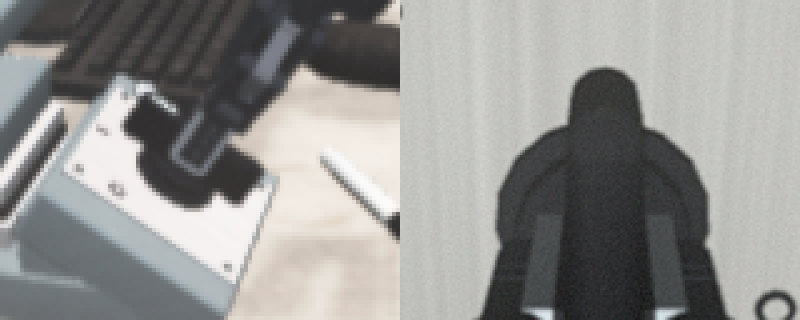

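The bar is gripped (width 0.148, 49 N). In the side view the fingertips are beside it, just above the collar. Now the turn.

```bash
python3 -m inch '[[[0,0,-0.002,0,0,0,1],[0,-0.0005,-0.002,0,0,-0.12,1],[0,-0.001,-0.002,0,0,-0.24,1],[-0.0003,-0.0014,-0.002,0,0,-0.36,1],[-0.0005,-0.0018,-0.002,0,0,-0.48,1],[-0.0007,-0.0021,-0.002,0,0,-0.6,1],[-0.001,-0.0024,-0.002,0,0,-0.72,1],[-0.0013,-0.0027,-0.002,0,0,-0.84,1],[-0.0015,-0.0029,-0.002,0,0,-0.94,1],[-0.0018,-0.0031,-0.002,0,0,-1.04,1]]]' 80
python3 - <<'E'
from h import *
o=sensors.get_obs();print(o['joint_pos'].round(3),o['torque'])
E
python3 -m inch '[[[0,0,0,0,0,-0.02,1],[0,0,0,0,0,-0.02,1]]]' 80
```

```text
clock: 7.55
position: [0.4848, 0.1949, 0.0709]
ee_rot: [-0.483, 0.836, -0.127, 0.224]
ft_force: [19.4, 16.0, -34.6]
grip_width: 0.14
grasp_force: 82.0
[-0.668 -0.003 -0.018  2.311  0.687  0.516  1.382] [2.98101668 0.67506732 1.14424272]
clock: 7.75
position: [0.4848, 0.1949, 0.0709]
ee_rot: [-0.49, 0.833, -0.129, 0.223]
ft_force: [19.7, 16.9, -34.7]
grip_width: 0.134
grasp_force: 82.2
```

```bash
python3 -m inch '[[[0,0,0,0,0,0,0.4],[0,0,0,0,0,0,0.3],[0,0,0,0,0,0,0.2],[0,0,0,0,0,0,0.2],[0,0,-0.04,0,0,0,0.2],[0,0,-0.08,0,0,0,0],[0,0,-0.12,0,0,0,-0.5],[0,0,-0.15,0,0,0,-1]]]'
python3 -m inch '[[[0,0,0,0,0,0.15,-1],[0,0,0,0,0,0.3,-1],[0,0,0,0,0,0.45,-1],[0,0,0,0,0,0.6,-1],[0,0,0,0,0,0.75,-1],[0,0,0,0,0,0.9,-1],[0,0,0,0,0,1.05,-1]]]'
python3 - <<'E'
from h import *
o,w=snap('wrist');_,s=snap('side')
cv2.imwrite('pics/c6.png',np.hstack([cv2.resize(s[170:310,160:360],(400,280)),cv2.resize(w,(373,280))]))
print(o['joint_pos'].round(3))
E
```

```text
clock: 8.55
position: [0.4099, 0.193, 0.2049]
ee_rot: [-0.488, 0.833, -0.13, 0.224]
ft_force: [1.1, 0.9, -1.1]
grip_width: 0.824
grasp_force: 0.0
clock: 9.25
position: [0.4107, 0.1926, 0.2027]
ee_rot: [-0.002, 0.966, -0.0, 0.259]
ft_force: [-0.9, -0.1, -0.8]
grip_width: 0.997
grasp_force: 0.0
[-0.545 -0.355 -0.24   2.276  0.371  0.863  0.596]
```

View pics/c6.png

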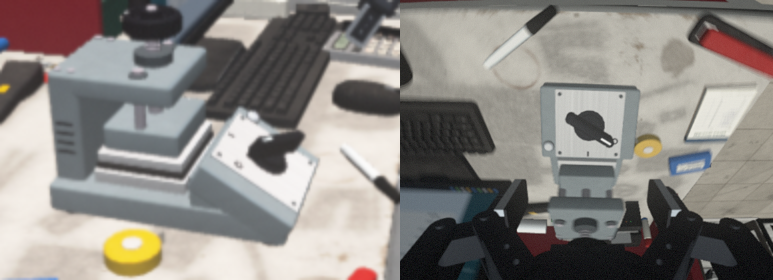

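The switch points at the ring mark and nothing else has moved. Next, hover over the wheel pointing down.

```bash
python3 -m inch '[[[-0.025,0,-0.0433,0,0,0,-1],[-0.05,0,-0.0866,0,0.13,0,-1],[-0.09,0,-0.07,0,0.26,0,-1],[-0.135,0,-0.04,0,0.4,0,-1],[-0.18,0,-0.01,0,0.5236,0,-1],[-0.2275,0,0.016,0,0.5236,0,-1],[-0.2275,0,0.016,0,0.5236,0,-1],[-0.2275,0,0.016,0,0.5236,0,-1]]]'
python3 - <<'E'
from h import *
o,w=snap('wrist','w7.png');snap('top','t7.png');print(o['position'],Ro.from_quat(o['ee_rot']).as_matrix().round(3),o['joint_pos'].round(3))
r=spotter.look_for('wheel_grip','wrist');print(r,proj('wrist',[.616,.192,.2065],o))
a=ray('wrist',r[0]['pixel'],o);print(onz(a,.2065),onz(a,.218))
cv2.imwrite('pics/c7.png',np.hstack([cv2.resize(w,(400,300)),cv2.resize(cv2.imread('pics/t7.png')[90:300,130:410],(400,300))]))
E
```

```text
clock: 10.15
position: [0.6191, 0.1934, 0.298]
ee_rot: [-0.005, 1.0, -0.005, -0.002]
ft_force: [-1.9, -0.6, -1.0]
grip_width: 0.998
grasp_force: 0.0
[0.61913117 0.1934089  0.29798261] [[-1.    -0.011 -0.004]
 [-0.011  1.    -0.009]
 [ 0.004 -0.009 -1.   ]] [-0.471  0.364  0.13   1.264 -0.039  1.524  1.235]
[{'pixel': [284.1, 205.1], 'conf': 0.64}] [[280.27556405 204.26090134]]
[0.61667654 0.19515132 0.2065    ] [0.61321756 0.19511182 0.218     ]
```

View pics/c7.png

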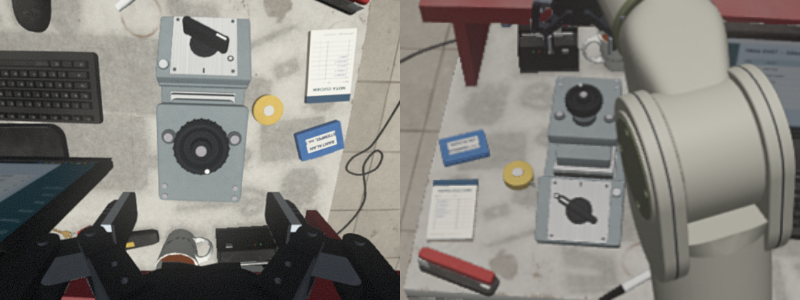

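The wheel rim centre is at about (281,207), with the shelf mug and cutter beyond. Before descending I'll check where the fingertips really are, since the first grasp missed.

```bash
python3 - <<'E'
from h import *
o=sensors.get_obs()
# closed fingertips at first attempt (c4)
R=Ro.from_quat([0,.966,0,.259]).as_matrix();p=np.array([.4762,.1945,.0856])
oo=dict(position=p,ee_rot=[0,.966,0,.259])
x,e=tri([ray('wrist',[281,255],oo),ray('side',[301,237])]);print('tip in tool frame',R.T@(x-p),e)
print('top TCP/tip',proj('top',[o['position'],o['position']-[0,0,.017]]), 'side',proj('side',[o['position'],o['position']-[0,0,.017]]))
for z in (.2065,.218,.222): print(z,onz(ray('wrist',[281,207],o),z))
s,im=snap('side');
w=cv2.imread('pics/w7.png');t=cv2.imread('pics/t7.png')
cv2.imwrite('pics/c8.png',np.hstack([cv2.resize(im[90:230,160:320],(400,350),interpolation=3),cv2.resize(t[60:200,170:330],(400,350),interpolation=3)]))
E
```

```text
tip in tool frame [ 0.00179    -0.00073697 -0.00678753] [0.002886728344152296, 0.0028867283441524018]
top TCP/tip [[256.92694137 132.15158216]
 [257.12394345 137.38890134]] side [[233.69467548 136.01646691]
 [234.01786486 144.33580472]]
0.2065 [0.61618846 0.19481715 0.2065    ]
0.218 [0.61260628 0.19484413 0.218     ]
0.222 [0.6113603  0.19485351 0.222     ]
```

View pics/c8.png

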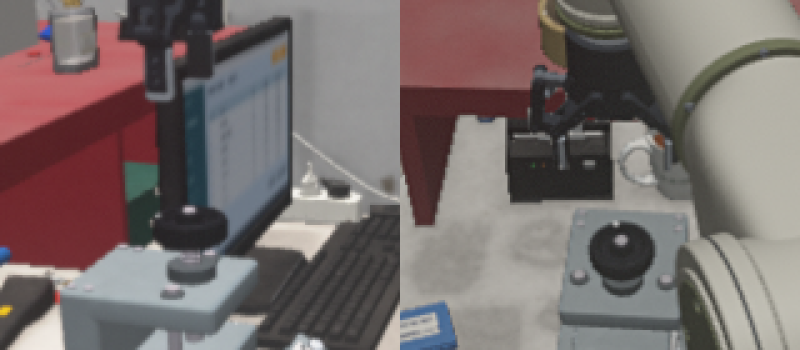

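Side view: the open fingertips are at about (223,130), some 20 mm behind the TCP. Top agrees, so I'll allow for shorter fingers. Next I'll turn the hand clockwise and descend around the wheel.

```bash
python3 -m inch '[[[0.003,0,0.01,0,0,0.14,-1],[0.003,0,0.02,0,0,0.28,-1],[0.003,0,0.03,0,0,0.42,-1],[0.003,0,0.04,0,0,0.56,-1],[0.003,0,0.05,0,0,0.7,-1],[0.003,0,0.05,0,0,0.84,-1],[0.003,0,0.05,0,0,0.98,-1],[0.003,0,0.05,0,0,1.1,-1],[0.003,0,0.05,0,0,1.1,-1],[0.003,0,0.05,0,0,1.1,-1]]]'
python3 - <<'E'
from h import *
o=sensors.get_obs();print(o['joint_pos'].round(3));R=Ro.from_quat(o['ee_rot']).as_matrix();print(R.round(3),'shift',R.T@(np.array([.616,.1935,.190])-o['position']))
E
```

```text
clock: 11.35
position: [0.6121, 0.1952, 0.2535]
ee_rot: [0.517, 0.856, -0.001, 0.002]
ft_force: [0.0, 0.0, -0.8]
grip_width: 1.003
grasp_force: 0.0
[-0.587  0.359  0.275  1.374 -0.093  1.421  0.17 ]
[[-0.466  0.885  0.001]
 [ 0.885  0.466 -0.004]
 [-0.004 -0.001 -1.   ]] shift [-0.0030376   0.00269491  0.06350809]
```

```bash
python3 -m inch '[[[-0.003,0.003,0.015,0,0,0,-1],[-0.003,0.003,0.03,0,0,0,-1],[-0.003,0.003,0.045,0,0,0,-1],[-0.003,0.003,0.057,0,0,0,-1],[-0.003,0.003,0.0635,0,0,0,-1],[-0.003,0.003,0.0635,0,0,0,-1]]]'
python3 -m inch '[[[0,0,0,0,0,0,-0.7],[0,0,0,0,0,0,-0.5],[0,0,0,0,0,0,-0.3],[0,0,0,0,0,0,1],[0,0,0,0,0,0,1],[0,0,0,0,0,0,1]]]' 60
python3 - <<'E'
from h import *
_,im=snap('side');_,t=snap('top')
cv2.imwrite('pics/c9.png',np.hstack([cv2.resize(im[90:230,160:320],(400,350),interpolation=3),cv2.resize(t[60:200,170:330],(400,350),interpolation=3)]))
E
```

```text
clock: 11.95
position: [0.6162, 0.193, 0.1875]
ee_rot: [0.519, 0.855, -0.003, 0.001]
ft_force: [0.8, 0.7, 0.2]
grip_width: 1.002
grasp_force: 0.0
clock: 12.55
position: [0.6151, 0.192, 0.1904]
ee_rot: [0.519, 0.855, -0.004, 0.0]
ft_force: [-14.9, -6.8, 12.8]
grip_width: 0.699
grasp_force: 63.2
```

View pics/c9.png

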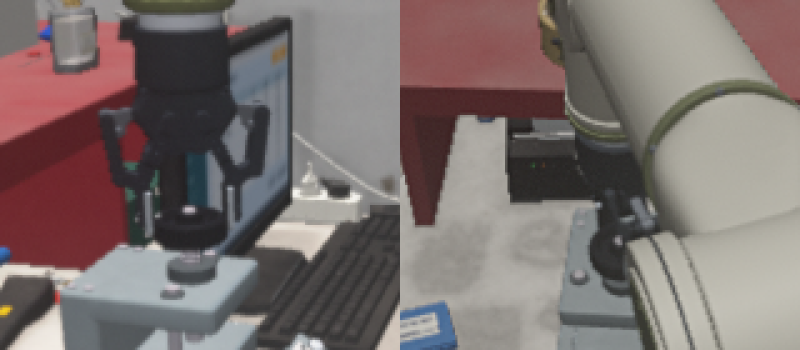

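The rim is held (width 0.70, 63 N). Winding now, first stroke.

```bash
python3 -m inch '[[[0,0,-0.0004,0,0,-0.12,1],[0,0,-0.0008,0,0,-0.24,1],[0,0,-0.0012,0,0,-0.36,1],[0,0,-0.0015,0,0,-0.48,1],[0,0,-0.0019,0,0,-0.6,1],[0,0,-0.0023,0,0,-0.72,1],[0,0,-0.0027,0,0,-0.84,1],[0,0,-0.003,0,0,-0.96,1],[0,0,-0.0034,0,0,-1.08,1]]]' 60
python3 -m inch '[[[0,0,-0.0004,0,0,-0.12,1],[0,0,-0.0008,0,0,-0.24,1],[0,0,-0.0012,0,0,-0.36,1],[0,0,-0.0015,0,0,-0.48,1],[0,0,-0.0019,0,0,-0.6,1],[0,0,-0.0023,0,0,-0.72,1],[0,0,-0.0027,0,0,-0.84,1],[0,0,-0.003,0,0,-0.96,1],[0,0,-0.0034,0,0,-1.08,1],[0,0,-0.0034,0,0,-1.08,1]]]' 60
python3 - <<'E'
from h import *
o,_=snap('side','s10.png');print(o['joint_pos'].round(3),o['torque'])
E
```

```text
clock: 13.55
position: [0.6153, 0.1924, 0.1939]
ee_rot: [0.003, 1.0, -0.003, -0.001]
ft_force: [-14.5, -4.2, 10.8]
grip_width: 0.702
grasp_force: 63.1
clock: 14.55
position: [0.6152, 0.1927, 0.1973]
ee_rot: [-0.511, 0.859, -0.002, -0.003]
ft_force: [-16.0, -4.0, 11.1]
grip_width: 0.7
grasp_force: 63.3
[-0.328  0.39  -0.065  1.431  0.03   1.326  2.249] [-1.27802939  2.61643791  0.00831018]
```

```bash
python3 -m inch '[[[0,0,0,0,0,0,-0.6],[0,0,0,0,0,0,-1],[0,0,0,0,0,0,-1],[0,0,0,0,0,0.14,-1],[0,0,0,0,0,0.28,-1],[0,0,0,0,0,0.42,-1],[0,0,0,0,0,0.56,-1],[0,0,0,0,0,0.7,-1],[0,0,0,0,0,0.84,-1],[0,0,0,0,0,0.98,-1]]]'
python3 -m inch '[[[0,0,0,0,0,0.14,-1],[0,0,0,0,0,0.28,-1],[0,0,0,0,0,0.42,-1],[0,0,0,0,0,0.56,-1],[0,0,0,0,0,0.7,-1],[0,0,0,0,0,0.84,-1],[0,0,0,0,0,0.98,-1],[0,0,0,0,0,1.1,-1],[0,0,0,0,0,1.1,-1]]]'
python3 -m inch '[[[0,0,0,0,0,0,-0.5],[0,0,0,0,0,0,-0.3],[0,0,0,0,0,0,1],[0,0,0,0,0,0,1],[0,0,0,0,0,0,1]]]' 60
```

```text
clock: 15.6
position: [0.6171, 0.1933, 0.1959]
ee_rot: [-0.041, 0.999, -0.002, 0.0]
ft_force: [0.1, -0.0, -0.4]
grip_width: 0.997
grasp_force: 0.0
clock: 16.5
position: [0.617, 0.1934, 0.1958]
ee_rot: [0.485, 0.874, -0.002, 0.001]
ft_force: [-0.7, 0.6, -0.2]
grip_width: 0.999
grasp_force: 0.0
clock: 17.0
position: [0.6151, 0.192, 0.1965]
ee_rot: [0.483, 0.875, -0.004, -0.0]
ft_force: [-14.1, -5.3, 10.9]
grip_width: 0.7
grasp_force: 64.5
```

```bash
python3 -m inch '[[[0,0,-0.0004,0,0,-0.12,1],[0,0,-0.0008,0,0,-0.24,1],[0,0,-0.0012,0,0,-0.36,1],[0,0,-0.0015,0,0,-0.48,1],[0,0,-0.0019,0,0,-0.6,1],[0,0,-0.0023,0,0,-0.72,1],[0,0,-0.0027,0,0,-0.84,1],[0,0,-0.003,0,0,-0.96,1],[0,0,-0.0034,0,0,-1.08,1]]]' 60
python3 -m inch '[[[0,0,-0.0004,0,0,-0.12,1],[0,0,-0.0008,0,0,-0.24,1],[0,0,-0.0012,0,0,-0.36,1],[0,0,-0.0015,0,0,-0.48,1],[0,0,-0.0019,0,0,-0.6,1],[0,0,-0.0023,0,0,-0.72,1],[0,0,-0.0027,0,0,-0.84,1],[0,0,-0.003,0,0,-0.96,1],[0,0,-0.0034,0,0,-1.08,1],[0,0,-0.0034,0,0,-1.08,1]]]' 60
```

```text
clock: 17.9
position: [0.6153, 0.1924, 0.1999]
ee_rot: [-0.038, 0.999, -0.003, -0.002]
ft_force: [-13.3, -4.1, 10.4]
grip_width: 0.699
grasp_force: 64.4
clock: 18.9
position: [0.6151, 0.1928, 0.2034]
ee_rot: [-0.546, 0.838, -0.002, -0.003]
ft_force: [-14.5, -3.5, 9.1]
grip_width: 0.697
grasp_force: 64.4
```

```bash
python3 -m inch '[[[0,0,0,0,0,0,-0.6],[0,0,0,0,0,0,-1],[0,0,0,0,0,0,-1],[0,0,-0.03,0,0,0,-1],[0,0,-0.06,0,0,0,-1],[0,0,-0.1,0,0,0,-1],[0,0,-0.1,0,0,0.14,-1],[0,0,-0.1,0,0,0.28,-1],[0,0,-0.1,0,0,0.42,-1],[0,0,-0.1,0,0,0.56,-1]]]'
python3 -m inch '[[[0.03,0,-0.02,0,0,0.14,-1],[0.06,0,-0.03,0,0,0.28,-1],[0.09,0.02,-0.03,0,0,0.42,-1],[0.12,0.04,-0.03,0,0,0.56,-1],[0.12,0.06,-0.03,0,0,0.56,-1],[0.12,0.06,-0.03,0,0,0.56,-1]]]'
python3 - <<'E'
from h import *
o,w=snap('wrist');_,s=snap('side');snap('top','t11.png');s0=cv2.imread('pics/side0.png')
print(o['position'],o['clock'])
z=lambda a:cv2.resize(a[160:300,170:330],(320,280),interpolation=3)
cv2.imwrite('pics/c11.png',np.vstack([np.hstack([z(s0),z(s)]),np.hstack([cv2.resize(w,(373,280)),np.zeros((280,267,3),np.uint8)])]))
r=spotter.look_for('wheel_grip','side');print(r,spotter.look_for('wheel_grip','wrist')[:1],[proj('side',[.616,.192,.2065+d]).round(1) for d in(0,.0137)])
# plate shift in the side image (plate corner region), vertical template match
T=s0[180:188+14,222:262]
for n,(y0,y1,x0,x1) in dict(plate=(232,250,215,245),wheel=(174,192,220,252)).items():
    m=cv2.matchTemplate(s[y0-25:y1+10,x0-6:x1+6],s0[y0:y1,x0:x1],cv2.TM_CCOEFF_NORMED);_,v,_,l=cv2.minMaxLoc(m);print(n,v,l[0]-6,l[1]-25)
E
```

```text
clock: 19.9
position: [0.617, 0.1938, 0.3025]
ee_rot: [-0.288, 0.958, -0.002, -0.0]
ft_force: [0.1, 0.1, -0.3]
grip_width: 1.004
grasp_force: 0.0
clock: 20.5
position: [0.4822, 0.1794, 0.3334]
ee_rot: [-0.017, 1.0, -0.002, 0.001]
ft_force: [1.1, 0.7, -1.2]
grip_width: 1.002
grasp_force: 0.0
[0.48215367 0.17942731 0.33341558] 20.5
[{'pixel': [234.0, 179.4], 'conf': 0.87}] [{'pixel': [290.0, 329.5], 'conf': 0.71}] [array([[235.7, 180.8]]), array([[235.5, 174.5]])]
plate 0.9909602403640747 -1 -6
wheel 0.6396849751472473 0 -6
```

View pics/c11.png

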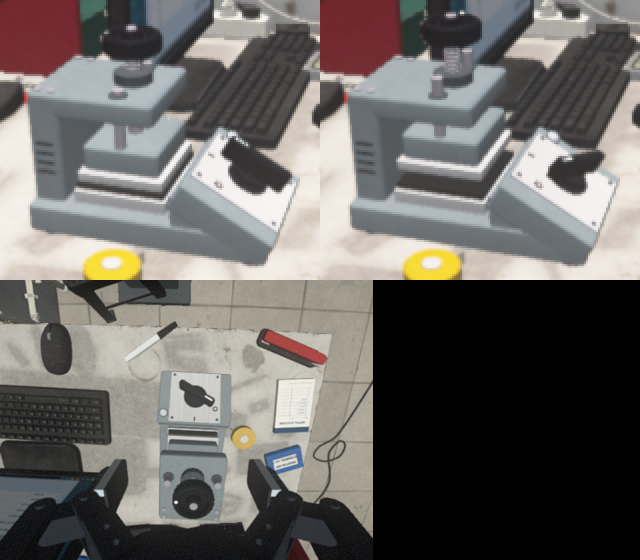

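After the winding, the plate is up about 6 px in the side view, or roughly 13 mm. The switch points at the ring mark, and the loose things are where they were.

```bash
python3 -c "
from workcell import order
print(order.hand_in())"
```

```text
the job is handed in; nothing more can be done
None
```

The press is shut down and the job is handed in: the main switch is at off, the pressing plate stands about 13 mm clear of the pad as measured in the side picture, nothing else looks moved, and it took about 21 s of the 61 s allowed.

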